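# Close a mould in the bench clamping jig

## Robot

A 6-joint arm with a two-finger parallel gripper is mounted at the origin on the work surface. World frame = base frame: x ahead of the robot, y to its left, z up, the work surface at z = 0. Lengths are in m, angles in rad, forces in N, time in s.
With the tool pointing down it reaches from about 0.25 to 0.725 m from the base axis. Payload 9.7 kg.
Tool frame: the origin (TCP) lies at the very end of the fingers, on their centre line; the grasp point (between the pads) lies tcp_to_grasp behind it (tcp_to_grasp is the distance from the TCP to the grasp point, in m); z points along the fingers, y is the line along which they close (so a half turn about z gives the same grasp; the last joint's range is limited). The gripper opens to 85 mm and grips with 20 to 120 N. Pads are 22 mm wide; open, the fingers measure 114 mm over their backs; the gripper's body (76 mm by 85 mm) begins 54 mm behind the grasp point. The pads swing forward as they close: fully open they stand 13 mm farther back than shut.
Start: joints at [1.319, 0.087, 0.176, 1.66, 0, 1.571], TCP at [0.137, 0.533, 0.231] pointing down, gripper open.
Joint ranges: [-3.13, 3.13], [-0.85, 1.81], [-1.15, 1.24], [-2.2, 2.28], [-1.44, 1.52], [-3.14, 3.14]. Speed limits (rad/s): [2.22, 2.22, 2.57, 3.14, 3.14, 3.14].

## Interface

Orientations are given as a unit quaternion [w, x, y, z].
In Python, from cell import * gives the robot as it stands.
- The arm moves only by the tool step_arm, never from a script. Its argument "plan" is a list that holds one entry, the list of rows, each a list of 5 numbers: the closure, from 0 (fully open) to 1 (shut), then the shift along the world's x, y, z in m, then the turn about the world's z in degrees. In form: [[[jaw, x, y, z, yaw], ...]]. A call has 1 to 12 rows; each row shifts and turns the commanded pose from where the row before left it; what a row does not reach is not made up. A row lasts 1/8 s, in which the tool goes at most 62.5 mm and 10.7 degrees, less where a joint would pass 70% of its speed; a pose out of reach is approached as far as the arm can. A call is refused whole if a number of a shift passes 0.0625 or a number of a turn 10.7, either way. A call with a gripper value outside its range is refused whole. The fingers move at their own pace and stop on an object; the grip force is fixed at half the most. Time passes only in rows, so rows that do not move let the fingers close. It gives the time, the measured TCP pose, the force, the opening and the grip force at its end, in the units of the state.
- sense(): the state, without advancing time (a new reading comes with each control period).
- snapshot(name): name is "scene" or "top" or "wrist"; returns the picture (400x640x3 uint8, red, green, blue); there is no depth.
- camera_info(name): a dict with "vertical_fov" (degrees; the focal length in pixels is half the picture's height over the tangent of half this angle, whatever the lens; pixels are square), "cx", "cy" (the principal point, pixels), "R" (3x3) and "t" (3): a world point X has camera coordinates R X + t; the wrist camera has in their place "tool_from_camera" (4x4, takes a point from camera to tool coordinates, whose origin is the TCP and whose axes are the flange's). Camera axes: x right, y down, z forward; pixel columns grow to the right and rows downward; lengths in m; the calibration is good to about 2 mm. A picture is of the moment at which its call begins: read the wrist's pose just before it. camera_info takes no time and is no camera call.
- close_job(): hands the job in; it is judged then, once.
The state is a dict: "clock": time; "joints": joint angles; "qd": joint speeds; "tau": joint torques, N m; "position": TCP position; "tool_rot": TCP orientation; "ft_force": force on the tool from outside, world axes, zero at the start; "wrist_torque": the same for the moment, N m; "opening": finger opening in m; "grasp_force": force on a finger pad.
Only numpy, scipy, OpenCV 4.12 (cv2) and the standard library are available. Lean on these libraries where they do the work, as an engineer would, in place of code of your own. Each camera call takes 0.05 s, during which the arm holds its last target. There are 200 camera calls.

## Task

Close the two-plate mould in the clamping jig: raise the jig's side lever fully so that its presser foot lifts, put the thick lower plate squarely on the jig's bed and then the thinner cover plate squarely on top of it, edges flush all round and both let go, with the lever still up. Then swing the lever fully down so that the foot presses on the pile. Leave the bottle, pen cup, dish and shade guide where they are.

Things in the scene. Friction and masses are not known exactly. Their poses are not given: they have to be found in the camera images.
- jig: Fixed grey clamping jig. Origin: underside, below the bed's centre; x runs from the bed's open front end to the column (yaw within 0.3 rad). Foot slab y +-50, x -75 to 130, 12 mm high. Bed: dark steel block 130 (x) x 60 (y), centred, top at 30 mm. Column at x = 108. White head 44 mm wide, x 20 to 126, z 135 to 187; spindle and presser foot hang below it at x = 34, y = 0.
- bed (a point): Centre of the bed's flat top (130 x 60 mm), 30 mm above the table; axes as the jig's. The front 80 mm of the bed is open above; the rear is below foot and head, so plates go in level from the front (along the jig's +x) under the raised foot.
- foot: Presser foot: black rubber disc 24 mm across, 10 high; origin: centre of its underside. Rises 40 mm per rad of the lever: underside 35 mm above the bed with the lever down, 75 mm with it up. Sprung (12 mm, 1.2 N per mm): presses on the 40 mm pile with about 6 N when the lever is down.
- lever (a joint): Hinge of the side lever, rad: 0 = fully down (lever slopes 0.45 rad below level), 1.0 = fully up (0.55 rad above level). Stays where it is left; moving it takes about 6 N at the grip.
- lever_pivot (a point): Pivot of the lever, at jig (50, 37, 160) mm, beside the head; axes as the jig's. The hinge axis is the jig's x; the lever points out to the jig's +y.
- lever_grip (a point): Middle of the lever's black round handle, 14 mm thick, 48 long, 85 mm from the pivot; an 8 mm steel rod joins it to the pivot. At lever angle q it is at pivot + 85 mm * (0, cos(q - 0.45), sin(q - 0.45)) in the jig's axes. The point's axes are the jig's turned by q about x.
- lower_plate: Loose lower mould plate, hard white plastic, 130 (x) x 60 (y) x 24 mm (z), 0.21 to 0.42 kg, full rectangular outline, a row of round dark tooth marks in a horseshoe on its top. Origin: centre of its underside, z up. Either end may face forward. Lies flat on the table at the start.
- cover_plate: Loose cover plate, hard white plastic, 130 (x) x 60 (y) x 16 mm (z), 0.14 to 0.28 kg, plain top, its four corners notched (8 mm in x, 10 mm in y). Origin: centre of its underside, z up. Either end may face forward. Lies flat on the table at the start.
- bottle: Bystander: white round bottle, 48 mm across, 150 high; origin centre of underside.
- pen_cup: Bystander: dark round cup 74 mm across, 95 high, with pens up to 155 mm high; origin centre of underside.
- dish: Bystander: clear round dish 90 mm across, 16 high, holding a yellow block; origin centre of underside.
- shade_guide: Bystander: grey bar 60 (x) x 140 (y) x 17 mm, with tooth-shaped tabs up to 23 mm high along its -x edge; origin centre of underside.
There are look-alikes about, which are no part of the job. What is shaped like the lower_plate but orange or red is not meant.

How it is judged:
By the outcome, as a careful person would: the job done as asked, in the order asked, and still so for the second after the job is handed in, with the robot touching nothing.
It also fails if it takes over 72 s, if anything falls off the work surface, if the arm or the gripper's body presses on something with over 40 N, if the wrist force passes 120 N, or if a joint passes its speed limit or range.

## Working session

There is one attempt and no reset: what is moved stays moved. The work goes in short steps, Python scripts to look and compute and a tool call to move; the robot and the scene stay as the last step left them, time stands still between calls to the robot, and variables do not carry over. Pictures are saved under pics/ and viewed, at most 10 in all, crops included, and the job is handed in when it is done.

Besides the shell and the picture viewer there is one more tool, called after "Request:" as name([rows], argument=value, ...), one row to a line, values as JSON. step_arm: Moves the arm, as the interface text tells. Its arguments: {"type":"object","properties":{"plan":{"type":"array"}},"required":["plan"]}

```bash
mkdir -p pics; ls; python3 - <<'E'
from cell import *
import cv2,numpy as np
s=sense();print({k:np.round(v,3).tolist() for k,v in s.items()})
try: print(tcp_to_grasp)
except Exception as e: print(e)
for n in("scene","top"):
    cv2.imwrite(f"pics/{n}0.png",snapshot(n)[:,:,::-1]);c=camera_info(n);print(n,{k:np.round(v,4).tolist() for k,v in c.items()})
c=camera_info("wrist");print({k:np.round(v,4).tolist() for k,v in c.items()})
E
```

```text
pics
{'clock': 0.0, 'joints': [1.319, 0.087, 0.175, 1.66, -0.0, 1.571], 'qd': [0.001, -0.001, -0.001, 0.001, 0.001, 0.0], 'tau': [-0.0, -52.04, 46.48, 0.017, -0.0, -0.0], 'position': [0.137, 0.532, 0.231], 'tool_rot': [-0.0, 0.126, 0.992, -0.001], 'ft_force': [-0.055, -0.825, -0.399], 'wrist_torque': [0.022, 0.02, -0.006], 'grasp_force': 0.0, 'opening': 0.086}
0.0187
scene {'vertical_fov': 47.6846, 'cx': 330.3635, 'cy': 204.5723, 'R': [[-0.8113, 0.5845, 0.0133], [0.3663, 0.5258, -0.7677], [-0.4557, -0.6179, -0.6407]], 't': [0.4607, -0.1032, 1.8165]}
top {'vertical_fov': 51.4962, 'cx': 317.2093, 'cy': 202.2941, 'R': [[0.0086, -0.9999, -0.006], [-0.9809, -0.0072, -0.1945], [0.1944, 0.0076, -0.9809]], 't': [-0.0555, 0.5787, 1.307]}
{'vertical_fov': 70.6085, 'cx': 321.3078, 'cy': 197.9449, 'tool_from_camera': [[-0.0013, -0.9657, -0.2597, 0.0647], [1.0, -0.0016, 0.0008, -0.0007], [-0.0012, -0.2597, 0.9657, -0.1432], [0.0, 0.0, 0.0, 1.0]]}
```

View pics/top0.png

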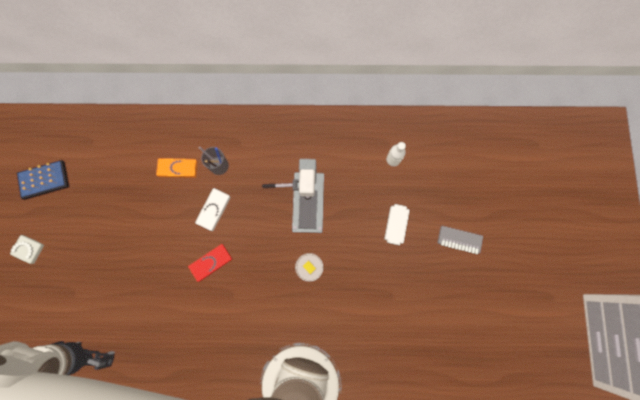

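View pics/scene0.png

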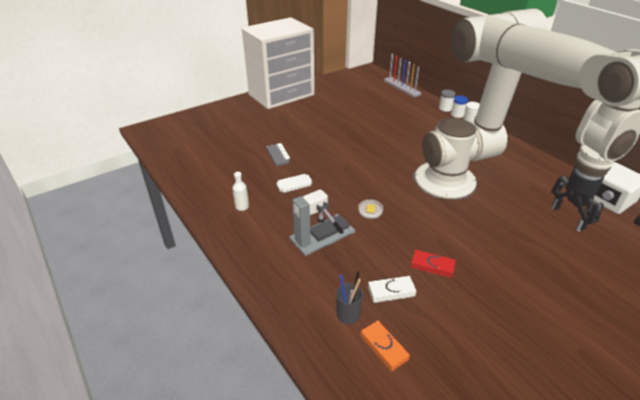

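Candidates, in top-view pixels:
- Lower plate: white with marks at (213,209) is the choice. The orange one at (176,168), red one at (209,262) and small white square at (27,249) are look-alikes.
- Cover plate: plain white at (397,224). The head at (307,180) is white too but belongs to the jig.
- Other items: jig at (308,200), lever handle (268,186), shade guide (461,240), dish (309,267), bottle (397,154), pen cup (214,160).

Next I'll measure these from the top view and check the choice in a close crop.

```bash
cat > h.py <<'E'
import numpy as np,cv2
from cell import *
from scipy.spatial.transform import Rotation as Ro
def cam(n,s=None):
    c=camera_info(n);f=200/np.tan(np.radians(c["vertical_fov"]/2))
    if n=="wrist":
        T=np.array(c["tool_from_camera"]);q=s["tool_rot"];Rw=Ro.from_quat([q[1],q[2],q[3],q[0]]).as_matrix()
        return f,c["cx"],c["cy"],Rw@T[:3,:3],Rw@T[:3,3]+np.array(s["position"])
    R=np.array(c["R"]);return f,c["cx"],c["cy"],R.T,-R.T@np.array(c["t"])
def toplane(k,uv,z):
    f,cx,cy,R,o=k;uv=np.atleast_2d(uv).astype(float)
    d=np.c_[(uv[:,0]-cx)/f,(uv[:,1]-cy)/f,np.ones(len(uv))]@R.T
    return o+d*((z-o[2])/d[:,2])[:,None]
def pix(k,X):
    f,cx,cy,R,o=k;c=(np.atleast_2d(X)-o)@R;return c[:,:2]/c[:,2:]*f+[cx,cy]
def rect(k,mask,z,seed):
    """min-area rectangle (world, plane z) of the mask component nearest seed pixel"""
    cs,_=cv2.findContours(mask.astype(np.uint8),cv2.RETR_EXTERNAL,cv2.CHAIN_APPROX_NONE)
    cs=[c for c in cs if cv2.contourArea(c)>60]
    c=min(cs,key=lambda c:-cv2.pointPolygonTest(c,seed,True))
    P=toplane(k,c[:,0],z)[:,:2]
    (x,y),(w,h),a=cv2.minAreaRect((P*1000).astype(np.float32))
    if w<h:w,h,a=h,w,a+90
    return np.round([x,y,w,h,(a+90)%180-90],1)
def view(n,name=None):
    s=sense();im=snapshot(n)
    if name:cv2.imwrite(f"pics/{name}.png",im[:,:,::-1])
    return s,im,cam(n,s)
E
python3 - <<'E'
from h import *
im=cv2.imread("pics/top0.png")[:,:,::-1];k=cam("top")
hsv=cv2.cvtColor(im,cv2.COLOR_RGB2HSV)
w=(hsv[...,1]<60)&(hsv[...,2]>165)
print("lower",rect(k,w,.024,(213,209)),"cover",rect(k,w,.016,(397,224)),"small",rect(k,w,.02,(27,249)))
print("bed",rect(k,(hsv[...,2]<90)&(hsv[...,1]<80),.03,(309,216)))
print("slab",rect(k,(hsv[...,1]<80),.012,(309,216)))
for n,p,z in(("handle",(268,186),.123),("dish",(309,267),.016),("cup",(214,162),.05),("bottle",(395,158),.0),("guide",(461,240),.017),("headtop",(307,180),.187),("slabL",(293,231),.012),("slabR",(323,231),.012)):print(n,np.round(toplane(k,p,z)[0]*1000))
a=im[150:290,150:470];cv2.imwrite("pics/crop0.png",cv2.resize(a,None,fx=2.5,fy=2.5,interpolation=cv2.INTER_CUBIC)[:,:,::-1])
E
```

```text
lower [560.8 302.7 135.2  67.6 -23.7] cover [ 515.1 -317.6  135.2   66.1  -12.5] small [422.3 918.4  85.7  72.3  67.8]
bed [703.3 279.6  58.3  34.  -49.9]
slab [603.1 -11.  252.9 199.7  33.6]
handle [617. 104. 123.]
dish [370. -25.  16.]
cup [716. 299.  50.]
bottle [ 750. -321.    0.]
guide [ 463. -529.   17.]
headtop [621. -21. 187.]
slabL [489.  30.  12.]
slabR [490. -71.  12.]
```

View pics/crop0.png

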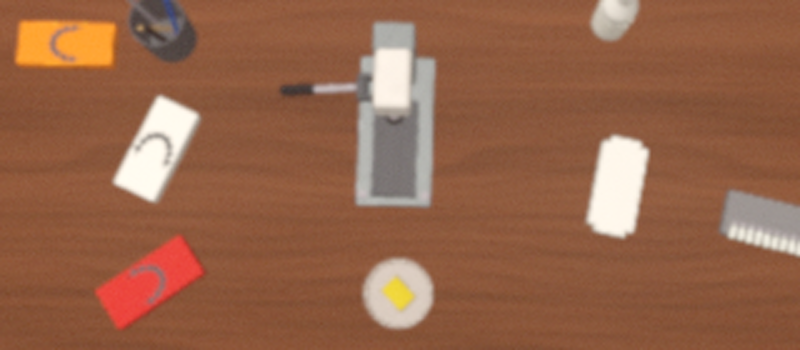

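The crop confirms the choices: the full white rectangle with the tooth marks at crop (155,150) is the lower plate, the notched plain white one at (618,187) is the cover, and the jig's lever points left. I'll move over for a wrist view of the jig and lower plate.

Request:
step_arm([
  [[0,0.04,-0.042,0.008,-8.4],[0,0.04,-0.042,0.008,-8.4],[0,0.04,-0.042,0.008,-8.4],[0,0.04,-0.042,0.008,-8.4],[0,0.04,-0.042,0.008,-8.4],[0,0.04,-0.042,0.008,-8.4],[0,0.04,-0.042,0.008,-8.4],[0,0.04,-0.042,0.008,-8.4],[0,0.04,-0.042,0.008,-8.4],[0,0,0,0,0],[0,0,0,0,0]],
])

```text
clock: 1.48
position: [0.4968, 0.1546, 0.3029]
tool_rot: [-0.0, 0.707, 0.707, -0.0]
ft_force: [-0.9, 0.5, -0.1]
opening: 0.0855
grasp_force: 0.0
```

```bash
python3 - <<'E'
from h import *
s,im,k=view("wrist","w1");print(np.round(s["position"],4),np.round(s["tool_rot"],4),s["clock"],np.round(s["joints"],2))
E
```

```text
[0.4968 0.1546 0.3029] [-4.000e-04  7.072e-01  7.070e-01 -4.000e-04] 1.475 [0.3  0.06 0.28 1.8  0.   1.87]
```

View pics/w1.png

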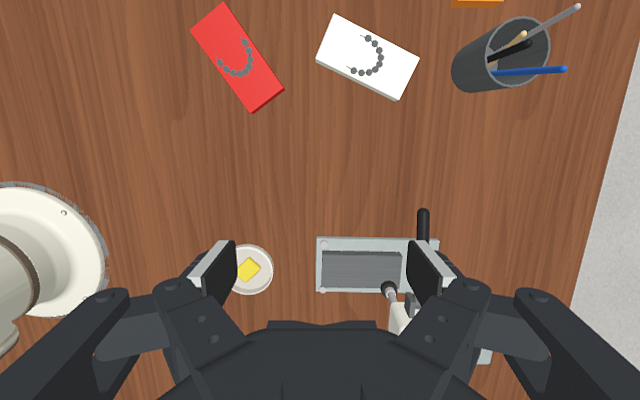

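The wrist view shows the red look-alike at (237,58), the white lower plate at (367,57) and the pen cup at (500,55). The jig slab's front corners are at (317,237) and (317,293), the bed is at (360,270), and the handle is at (423,225), partly beside a finger.

```bash
python3 - <<'E'
from h import *
im=cv2.imread("pics/w1.png")[:,:,::-1]
s=sense();k=cam("wrist",s)
hsv=cv2.cvtColor(im,cv2.COLOR_RGB2HSV);g=cv2.cvtColor(im,cv2.COLOR_RGB2GRAY)
print("gray rows232-300 col350",g[232:300,345:355].mean(1).astype(int).tolist())
print("gray cols310-330 row 270",g[262:280,312:332].mean(0).astype(int).tolist())
w=(hsv[...,1]<40)&(hsv[...,2]>225)
print("lower",rect(k,w,.024,(367,50)))
sl=(hsv[...,1]<70)
r=np.arange(325,400)
topr=np.array([232+np.argmax(sl[232:300,c]) for c in r]);bot=np.array([300-1-np.argmax(sl[232:300,c][::-1]) for c in r])
P=toplane(k,np.c_[r,topr-.5],0)[:,:2];Q=toplane(k,np.c_[r,bot+.5],.012)[:,:2]
for n,A in(("+y@0",P),("-y@12",Q)):
    p=np.polyfit(A[:,0],A[:,1],1);print(n,np.degrees(np.arctan(p[0])),np.polyval(p,.5)*1000,np.polyval(p,.6)*1000)
rr=np.arange(245,285);fr=np.array([305+np.argmax(sl[q,305:340]) for q in rr])
F=toplane(k,np.c_[fr-.5,rr],.012)[:,:2];p=np.polyfit(F[:,1],F[:,0],1);print("front",-np.degrees(np.arctan(p[0])),np.polyval(p,[0.03,-.07])*1000)
d=(g<60);hm=d[200:240,412:434];ys,xs=np.nonzero(hm);print("handle px",xs.min()+412,xs.max()+412,ys.min()+200,[ (y+200,(np.nonzero(hm[y])[0].mean()+412).round(1)) for y in range(8,38,6) if hm[y].any()])
E
```

```text
gray rows232-300 col350 [99, 99, 100, 97, 112, 142, 154, 184, 196, 192, 192, 193, 192, 192, 191, 191, 192, 198, 167, 99, 88, 92, 87, 109, 123, 123, 123, 121, 120, 121, 120, 121, 124, 123, 122, 123, 122, 124, 122, 120, 121, 121, 122, 122, 120, 121, 124, 123, 122, 123, 124, 122, 122, 123, 117, 133, 179, 195, 195, 177, 128, 99, 104, 105, 105, 105, 104, 104]
gray cols310-330 row 270 [109, 101, 91, 123, 188, 196, 192, 193, 193, 168, 118, 120, 122, 122, 122, 122, 122, 122, 122, 122]
lower [559.7 305.2 129.3  59.9 -24.6]
+y@0 -1.1663416591820404 34.42218813942571 32.38625669476973
-y@12 -5.385508014248802 -62.472560520176636 -71.89982495260308
front -1.6032990863284249 [488.05444754 485.25543213]
handle px 417 429 208 [(208, np.float64(422.0)), (214, np.float64(422.7)), (220, np.float64(422.0)), (226, np.float64(422.0)), (232, np.float64(422.3))]
```

```bash
python3 - <<'E'
from h import *
im=cv2.imread("pics/w1.png")[:,:,::-1];k=cam("wrist",sense())
g=cv2.GaussianBlur(cv2.cvtColor(im,cv2.COLOR_RGB2GRAY).astype(np.float32),(0,0),.7)
def edge(prof,a):  # subpixel by gradient centroid around a
    d=np.abs(np.diff(prof));w=d[a-3:a+3];return a-3+.5+(w*np.arange(6)).sum()/w.sum()
for n,row,z in(("slab+y bot",236,0),("slab+y top",239,.012),("bed+y foot",250,.012),("bed+y top",255,.03),("bed-y top",287,.03),("slab-y",292,.012)):
    c=np.arange(328,378);e=np.array([edge(g[:,x],row) for x in c]);
    A=toplane(k,np.c_[c,e],z)[:,:2]*1000;p=np.polyfit(A[:,0],A[:,1],1);r=A[:,1]-np.polyval(p,A[:,0]);p=np.polyfit(A[abs(r)<1,0],A[abs(r)<1,1],1)
    print(n,"yaw %.2f y(500) %.1f y(562) %.1f sd %.2f"%(np.degrees(np.arctan(p[0])),np.polyval(p,500),np.polyval(p,562),r.std()))
for n,col,z in(("slab front",314,.012),("bed front",321,.03)):
    q=np.arange(256,284);e=np.array([edge(g[y],col) for y in q]);A=toplane(k,np.c_[e,q],z)[:,:2]*1000;p=np.polyfit(A[:,1],A[:,0],1);print(n,"yaw %.2f x(-20) %.1f"%(-np.degrees(np.arctan(p[0])),np.polyval(p,-20)))
for v,z in((208,.113),(222,.121)):print("handle",toplane(k,(422.3,v),z)*1000)
E
```

```text
slab+y bot yaw -0.72 y(500) 32.3 y(562) 31.5 sd 0.13
slab+y top yaw -0.46 y(500) 35.9 y(562) 35.4 sd 0.12
bed+y foot yaw -1.04 y(500) 13.6 y(562) 12.5 sd 0.15
bed+y top yaw -0.08 y(500) 14.2 y(562) 14.1 sd 0.39
bed-y top yaw -0.74 y(500) -45.3 y(562) -46.1 sd 0.12
slab-y yaw -1.42 y(500) -64.4 y(562) -65.9 sd 0.14
slab front yaw -0.92 x(-20) 486.5
bed front yaw -1.82 x(-20) 496.5
handle [[621.57227409 117.8258108  113.        ]]
handle [[620.21794791 102.42745186 121.        ]]
```

Request:
step_arm([
  [[0,0.04,-0.018,-0.034,0],[0,0.04,-0.018,-0.034,0],[0,0.04,-0.018,-0.034,-1],[0,0,0,0,0],[0,0,0,0,0]],
])

```text
clock: 2.15
position: [0.6163, 0.1019, 0.2019]
tool_rot: [-0.0, 0.713, 0.701, 0.0]
ft_force: [0.5, 0.0, -0.0]
opening: 0.0856
grasp_force: 0.0
```

```bash
python3 - <<'E'
from h import *
s,im,k=view("wrist","w2");print(np.round(s["position"],4),np.round(s["tool_rot"],4))
g=cv2.cvtColor(im,cv2.COLOR_RGB2GRAY)
for r in range(150,300,15):
    d=np.nonzero(g[r,270:375]<70)[0]+270;print(r,(d.min(),d.max(),len(d)) if len(d) else None)
E
```

```text
[0.6163 0.1019 0.2019] [-1.000e-04  7.127e-01  7.015e-01  0.000e+00]
150 None
165 None
180 (np.int64(317), np.int64(317), 1)
195 (np.int64(310), np.int64(326), 13)
210 (np.int64(310), np.int64(326), 14)
225 (np.int64(310), np.int64(326), 14)
240 (np.int64(313), np.int64(323), 11)
255 None
270 None
285 None
```

View pics/w2.png

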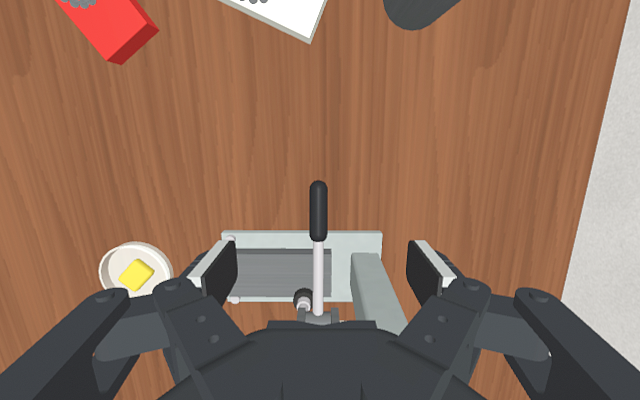

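The handle sits straight ahead at (318,211), so the lever is at x≈0.6135, y≈0.096, matching the jig pose (561.5, -16, -1°). I'll descend and grip it.

Request:
step_arm([
  [[0,-0.003,-0.006,-0.05,0],[0,0,0,-0.048,0],[0,0,0,0,0],[1,0,0,0,0],[1,0,0,0,0],[1,0,0,0,0],[1,0,0,0,0],[1,0,0,0,0]],
])

```text
clock: 3.2
position: [0.6136, 0.0946, 0.1038]
tool_rot: [-0.0, 0.713, 0.701, -0.0]
ft_force: [-5.2, -0.1, 4.9]
opening: 0.0122
grasp_force: 58.2
```

Request:
step_arm([
  [[1,0,0.0033,0.0077,0],[1,0,0.0025,0.008,0],[1,0,0.0017,0.0082,0],[1,0,0.0008,0.0084,0],[1,0,0,0.0084,0],[1,0,-0.0008,0.0084,0],[1,0,-0.0017,0.0082,0],[1,0,-0.0025,0.008,0],[1,0,-0.0033,0.0077,0],[1,0,-0.004,0.0074,0],[1,0,-0.0015,0.0025,0],[1,0,0,0,0]],
])

```text
clock: 4.7
position: [0.6129, 0.0964, 0.1783]
tool_rot: [-0.007, 0.711, 0.703, 0.0]
ft_force: [9.5, 39.2, -46.5]
opening: 0.0113
grasp_force: 120.3
```

Request:
step_arm([
  [[1,0,0.004,-0.006,0],[1,0,0,0,0],[0,0,0,0,0],[0,0,0,0,0],[0,0,0,0,0],[0,0,0,0.04,0],[0,0,0,0.05,0],[0,0.0,0.04,0,0],[0,0,0,0,0]],
])

```text
clock: 5.82
position: [0.6142, 0.1347, 0.271]
tool_rot: [0.0, 0.713, 0.701, 0.001]
ft_force: [-0.4, -0.4, -0.2]
opening: 0.0854
grasp_force: 0.0
```

```bash
python3 - <<'E'
from h import *
s,im,k=view("wrist","w3");print(np.round(s["position"],4),s["opening"])
s2,im2,k2=view("scene","s3")
a=cv2.resize(im2[160:270,270:390],None,fx=4,fy=4,interpolation=cv2.INTER_CUBIC)
b=im[100:400,160:480];o=np.zeros((440,800,3),np.uint8);o[:440,:480]=a;o[:300,480:800]=b
cv2.imwrite("pics/c3.png",o[:,:,::-1])
# predicted pixels of lever angles, in scene and wrist
th=np.radians(-1);R=np.array([[np.cos(th),-np.sin(th)],[np.sin(th),np.cos(th)]])
def jig(p):p=np.array(p,float)/1000;return np.r_[R@p[:2]+[.5615,-.016],p[2]]
for q in(0,.8,.9,1):
    for L in(61,85,109):
        X=jig([50,37+L*np.cos(q-.45),160+L*np.sin(q-.45)]);print(q,L,(pix(k2,X)[0]-[270,160])*4//1,pix(k,X)[0]-[160,100]+[480,0])
E
```

```text
[0.6142 0.1347 0.271 ] 0.08541252127621413
0 61 [252. 253.] [640.3824051  142.34803677]
0 85 [268. 279.] [640.36755291 120.0651558 ]
0 109 [284. 305.] [640.35313149  98.42855057]
0.8 61 [255. 208.] [640.36066143 161.28587391]
0.8 85 [273. 216.] [640.3315826  142.01048467]
0.8 109 [291. 225.] [640.29901509 120.42255325]
0.9 61 [254. 201.] [640.36038457 166.68847316]
0.9 85 [271. 206.] [640.33034538 149.48974663]
0.9 109 [288. 211.] [640.29604575 129.8517338 ]
1 61 [252. 194.] [640.36082564 172.70960406]
1 85 [268. 196.] [640.33020269 158.05351104]
1 109 [284. 198.] [640.2945748  141.00206549]
```

View pics/c3.png

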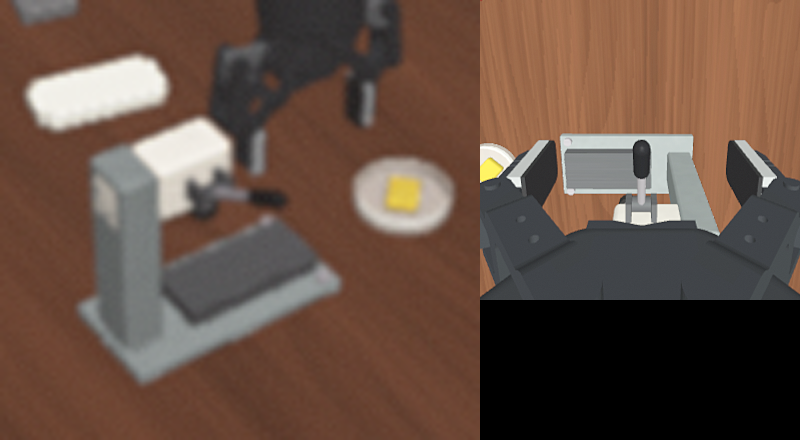

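Scene tip at (287,200) and wrist tip at row 140 both match the prediction for q = 1.0, so the lever is fully up. Next is the lower plate, with a close look before the grasp.

Request:
step_arm([
  [[0,-0.0119,0.0263,0,9.5],[0,-0.0119,0.0263,0,9.5],[0,-0.0119,0.0263,-0.016,9.5],[0,-0.0119,0.0263,-0.016,9.5],[0,-0.0119,0.0263,-0.016,9.5],[0,-0.0119,0.0263,-0.016,9.5],[0,-0.0119,0.0263,-0.016,9.5],[0,0,0,0,0],[0,0,0,0,0]],
])

```text
clock: 7.05
position: [0.5311, 0.3163, 0.1906]
tool_rot: [0.0, 0.214, 0.977, -0.0]
ft_force: [-0.1, 1.0, -1.0]
opening: 0.0855
grasp_force: 0.0
```

```bash
cat >> h.py <<'E'
def plate(name,z,seed=(321,190),lo=215):
    s,im,k=view("wrist",name);hsv=cv2.cvtColor(im,cv2.COLOR_RGB2HSV)
    R=Ro.from_quat(np.roll(s["tool_rot"],-1)).as_matrix()
    print("tcp",np.round(s["position"],4),"toolx yaw %.2f"%np.degrees(np.arctan2(R[1,0],R[0,0])),"clock",s["clock"])
    for v in(lo-15,lo,lo+15):print("rect x y w h yaw",v,rect(k,cv2.morphologyEx(((hsv[...,1]<40)&(hsv[...,2]>v)).astype(np.uint8),cv2.MORPH_CLOSE,np.ones((9,9))),z,seed))
    return s,im,k
E
python3 - <<'E'
from h import *
s,im,k=plate("w4",.024)
X=[.5597,.3052,.024];print(pix(k,X));g=cv2.cvtColor(im,cv2.COLOR_RGB2GRAY)
print("col321",g[100:300:4,321].tolist());print("row190",g[190,270:380:3].tolist())
E
```

```text
tcp [0.5311 0.3163 0.1906] toolx yaw 155.31 clock 7.05
rect x y w h yaw 200 [559.8 304.3 130.6  60.  -24.6]
rect x y w h yaw 215 [559.8 304.4 130.6  59.8 -24.6]
rect x y w h yaw 230 [560.3 304.2 129.5  59.7 -24.6]
[[323.2223032  208.00012179]]
col321 [119, 113, 114, 119, 123, 115, 110, 109, 121, 120, 121, 122, 115, 255, 255, 255, 255, 255, 255, 255, 255, 255, 255, 255, 255, 255, 255, 255, 255, 255, 242, 130, 255, 255, 255, 255, 255, 255, 255, 255, 251, 107, 115, 114, 113, 123, 116, 119, 116, 113]
row190 [122, 124, 122, 121, 120, 118, 119, 118, 112, 255, 255, 255, 255, 255, 255, 255, 255, 255, 255, 255, 255, 255, 255, 255, 255, 255, 255, 108, 110, 108, 107, 108, 107, 108, 111, 117, 120]
```

Request:
step_arm([
  [[0,0,0.0013,-0.062,0],[0,0,0,-0.062,0],[0,0,0,-0.05,0],[0,0,0,-0.0116,0],[0,0,0,0,0],[1,0,0,0,0],[1,0,0,0,0],[1,0,0,0,0],[1,0,0,0,0]],
])

```text
clock: 8.22
position: [0.5322, 0.3193, 0.0076]
tool_rot: [0.002, 0.213, 0.977, 0.001]
ft_force: [-0.3, -1.0, 6.7]
opening: 0.0582
grasp_force: 65.5
```

Request:
step_arm([
  [[1,0,0,0.03,0],[1,0,0,0.06,0],[1,0,0,0.06,0],[1,-0.01,-0.042,0,3],[1,-0.01,-0.042,0,3],[1,-0.01,-0.042,0,3],[1,-0.01,-0.042,0,3],[1,-0.01,-0.042,0,3],[1,-0.01,-0.042,0,3],[1,-0.01,-0.042,0,3],[1,-0.011,-0.039,0,2.7],[1,0,0,0,0]],
])

```text
clock: 9.72
position: [0.4494, -0.0164, 0.156]
tool_rot: [0.001, 0.009, 1.0, -0.0]
ft_force: [-0.5, 0.3, -3.4]
opening: 0.0584
grasp_force: 65.7
```

```bash
python3 - <<'E'
from h import *
s=sense();z=s["position"][2]-.005+.024
s,im,k=plate("w5",z,(321,210))
cv2.imwrite("pics/c5.png",im[60:400,120:520,::-1]);print(s["opening"],s["ft_force"],s["wrist_torque"])
E
```

```text
tcp [ 0.4494 -0.0164  0.156 ] toolx yaw 179.01 clock 9.725
rect x y w h yaw 200 [451.6 -17.1  72.   58.3  -1.7]
rect x y w h yaw 215 [451.8 -17.   71.8  57.9  -1.8]Traceback (most recent call last):
  File "<stdin>", line 3, in <module>
  File "h.py", line 33, in plate
    for v in(lo-15,lo,lo+15):print("rect x y w h yaw",v,rect(k,cv2.morphologyEx(((hsv[...,1]<40)&(hsv[...,2]>v)).astype(np.uint8),cv2.MORPH_CLOSE,np.ones((9,9))),z,seed))
                                                        ~~~~^^^^^^^^^^^^^^^^^^^^^^^^^^^^^^^^^^^^^^^^^^^^^^^^^^^^^^^^^^^^^^^^^^^^^^^^^^^^^^^^^^^^^^^^^^^^^^^^^^^^^^^^^^^^^
  File "h.py", line 20, in rect
    c=min(cs,key=lambda c:-cv2.pointPolygonTest(c,seed,True))
ValueError: min() iterable argument is empty
```

View pics/w5.png

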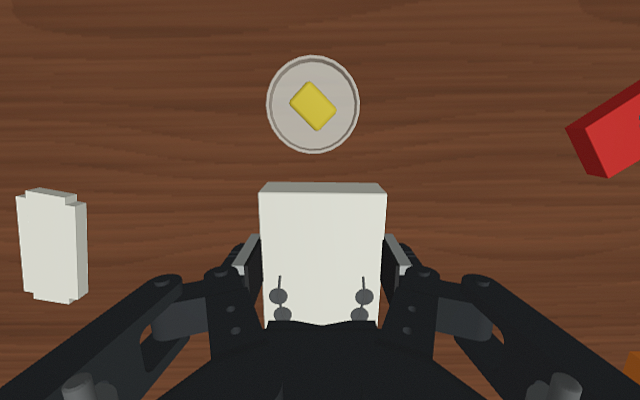

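The lower plate is held square: its near edge is at row 192, which puts the near end at x≈0.416, and it is centred between the pads. The dish at (313,104) and cover at (52,247) are untouched. Next I lower it in front of the foot and slide it in.

Request:
step_arm([
  [[1,0,0,-0.05,0],[1,0,0,-0.048,0],[1,0,0,-0.01,0],[1,0.02,0.0013,0,0],[1,0.02,0,0,0],[1,0.02,0,0,0],[1,0.0205,0,0,0],[1,0,0,0,0],[1,0,0,-0.005,0],[1,0,0,-0.003,0],[1,0,0,0,0]],
])

```text
clock: 11.15
position: [0.5297, -0.0131, 0.0385]
tool_rot: [-0.0, 0.007, 1.0, 0.0]
ft_force: [-0.1, 0.3, -2.5]
opening: 0.0585
grasp_force: 65.9
```

```bash
cat > m.py <<'E'
from h import *
import sys
# near-end view: plate near edge vs bed front edge; prints gray profile down the middle columns
s,im,k=view("wrist",sys.argv[1]);print(np.round(s["position"],4),s["ft_force"],s["clock"])
g=cv2.cvtColor(im,cv2.COLOR_RGB2GRAY)
for c in(290,321,350):print(c,"rows140-220",g[140:220,c-3:c+4].mean(1).astype(int).tolist())
for r in(205,215):print(r,"cols 235-410",g[r-1:r+2,235:410].mean(0).astype(int).tolist())
E
python3 m.py w6
```

```text
[ 0.5297 -0.0131  0.0385] [-0.06293548  0.28157487 -2.50531009] 11.15
290 rows140-220 [74, 75, 76, 77, 78, 78, 79, 80, 79, 77, 76, 74, 71, 68, 69, 73, 77, 77, 80, 82, 97, 125, 138, 146, 150, 150, 150, 150, 150, 150, 150, 150, 150, 150, 150, 151, 159, 119, 37, 47, 43, 78, 126, 139, 136, 136, 135, 135, 136, 136, 135, 127, 175, 205, 216, 218, 216, 216, 216, 216, 217, 216, 216, 216, 216, 216, 217, 216, 216, 216, 216, 216, 217, 216, 216, 216, 216, 216, 217, 216]
321 rows140-220 [75, 75, 76, 76, 77, 78, 79, 79, 77, 75, 74, 73, 71, 70, 72, 75, 77, 77, 79, 82, 93, 122, 138, 146, 151, 152, 151, 151, 152, 151, 151, 151, 152, 151, 151, 152, 159, 126, 55, 45, 47, 38, 116, 142, 137, 135, 136, 136, 136, 135, 135, 129, 158, 195, 215, 219, 218, 218, 218, 218, 218, 218, 217, 218, 218, 218, 218, 218, 218, 218, 217, 218, 218, 218, 218, 218, 218, 218, 217, 218]
350 rows140-220 [74, 75, 77, 76, 77, 78, 79, 78, 76, 75, 74, 72, 70, 71, 74, 76, 78, 77, 79, 82, 87, 118, 137, 144, 151, 153, 153, 153, 153, 154, 154, 154, 154, 154, 154, 155, 160, 138, 78, 42, 47, 40, 97, 134, 138, 136, 136, 136, 135, 135, 135, 
[... 1195 characters left out ...]
216, 216, 216, 216, 216, 216, 216, 216, 216, 216, 216, 217, 217, 216, 217, 216, 216, 217, 216, 217, 217, 217, 216, 216, 216, 217, 216, 216, 217, 217, 217, 217, 217, 217, 217, 217, 217, 217, 217, 217, 218, 217, 217, 217, 217, 217, 217, 218, 218, 218, 218, 218, 218, 218, 218, 218, 218, 218, 218, 218, 218, 218, 218, 218, 218, 218, 218, 218, 218, 218, 219, 218, 218, 218, 219, 219, 219, 218, 218, 218, 218, 219, 218, 219, 219, 219, 219, 219, 219, 219, 219, 219, 219, 219, 219, 219, 219, 219, 219, 219, 219, 219, 219, 219, 220, 220, 220, 220, 220, 220, 220, 219, 219, 220, 220, 219, 220, 222, 216, 142, 150, 153, 152, 152, 152, 152, 153, 155, 155, 65, 76, 78, 78, 78, 78, 78, 78, 79, 78, 78, 78, 79, 78]
```

```bash
cat > n.py <<'E'
from h import *
import sys
# args: picture, plate top z, plate bottom z, bed z rows; edges by gradient peak with subpixel
def peak(p,a,b):
    d=np.abs(np.diff(p.astype(float)))[a:b];i=int(np.argmax(d));w=d[max(i-2,0):i+3];return a+max(i-2,0)+.5+(w*np.arange(len(w))).sum()/w.sum()
def lines(im,k,items):
    g=cv2.GaussianBlur(cv2.cvtColor(im,cv2.COLOR_RGB2GRAY),(0,0),.6)
    for n,kind,rng,(a,b),z in items:
        t=np.arange(*rng)
        uv=np.array([(c,peak(g[:,c],a,b)) for c in t] if kind=="h" else [(peak(g[r],a,b),r) for r in t])
        A=toplane(k,uv,z)[:,:2]*1000;i=1 if kind=="h" else 0
        m=np.median(A,0);p=np.polyfit(A[:,i],A[:,1-i],1);q=A[:,1-i]-np.polyval(p,A[:,i]);ok=abs(q)<=2*q.std()+.1;p=np.polyfit(A[ok,i],A[ok,1-i],1)
        print(n,"at %.1f: %.1f slope %.2f deg sd %.2f"%(m[i],np.polyval(p,m[i]),np.degrees(np.arctan(p[0])),q[ok].std()))
E
python3 - <<'E'
from n import *
im=cv2.imread("pics/w6.png")[:,:,::-1];k=cam("wrist",sense());zt=.0385-.0076+.024
lines(im,k,[("slabfront bottom x","h",(270,370),(156,163),0),("slabfront top","h",(270,370),(161,164),.012),("bedfront foot x","h",(270,370),(175,180),.012),("dark->plate @bed z","h",(270,370),(180,184),.03),("plate near top x","h",(270,370),(190,195),zt),
("slab left y","v",(175,215),(236,242),.012),("slab right","v",(175,215),(394,400),.012),("plate left y","v",(198,225),(255,262),zt),("plate right","v",(198,225),(383,389),zt)])
E
```

```text
slabfront bottom x at -14.4: 489.0 slope 1.08 deg sd 0.02
slabfront top at -14.3: 488.3 slope 0.93 deg sd 0.02
bedfront foot x at -14.5: 497.6 slope 1.17 deg sd 0.07
dark->plate @bed z at -14.4: 496.5 slope 1.48 deg sd 0.04
plate near top x at -14.3: 496.5 slope 1.60 deg sd 0.02
slab left y at 507.6: -65.5 slope -1.60 deg sd 0.15
slab right at 509.2: 33.4 slope -1.41 deg sd 0.10
plate left y at 505.0: -42.9 slope -1.44 deg sd 0.05
plate right at 505.9: 16.7 slope -1.97 deg sd 0.07
```

Request:
step_arm([
  [[1,0.0015,-0.003,0,0.3],[1,0,0,0,0],[1,0,0,0,0]],
])

```text
clock: 11.58
position: [0.5318, -0.0162, 0.0386]
tool_rot: [0.0, 0.005, 1.0, 0.0]
ft_force: [0.1, -0.6, -1.8]
opening: 0.0581
grasp_force: 65.9
```

```bash
python3 - <<'E'
from n import *
s,im,k=view("wrist","w7");print(s["position"],s["ft_force"]);zt=s["position"][2]-.0076+.024
lines(im,k,[("slabfront bottom x","h",(270,370),(156,163),0),("slabfront top","h",(270,370),(161,164),.012),("bedfront foot x","h",(270,370),(173,180),.012),("plate near top x","h",(270,370),(190,198),zt),
("slab left y","v",(175,215),(230,242),.012),("slab right","v",(175,215),(390,400),.012),("plate left y","v",(198,225),(255,262),zt),("plate right","v",(198,225),(383,389),zt)])
E
```

```text
[ 0.53175635 -0.01624079  0.03861706] [ 0.09693227 -0.58408567 -1.76990378]
slabfront bottom x at -17.7: 488.8 slope 1.11 deg sd 0.06
 ** On entry to DLASCL parameter number  4 had an illegal value
 ** On entry to DLASCL parameter number  4 had an illegal value
 ** On entry to DLASCL parameter number  4 had an illegal value
 ** On entry to DLASCL parameter number  4 had an illegal value
 ** On entry to DLASCL parameter number  5 had an illegal value
 ** On entry to DLASCL parameter number  4 had an illegal valuen.py:5: RuntimeWarning: invalid value encountered in scalar divide
  d=np.abs(np.diff(p.astype(float)))[a:b];i=int(np.argmax(d));w=d[max(i-2,0):i+3];return a+max(i-2,0)+.5+(w*np.arange(len(w))).sum()/w.sum()
Traceback (most recent call last):
  File "n.py", line 12, in lines
    m=np.median(A,0);p=np.polyfit(A[:,i],A[:,1-i],1);q=A[:,1-i]-np.polyval(p,A[:,i]);ok=abs(q)<=2*q.std()+.1;p=np.polyfit(A[ok,i],A[ok,1-i],1)
                       ~~~~~~~~~~^^^^^^^^^^^^^^^^^^^
numpy.linalg.LinAlgError: SVD did not converge in Linear Least Squares
```

Flat windows break the edge finder; I'll guard it and reuse the saved picture.

```bash
sed -i 's#/w.sum()#/(w.sum()+1e-9)#' n.py; python3 - <<'E'
from n import *
im=cv2.imread("pics/w7.png")[:,:,::-1];s=sense();k=cam("wrist",s);zt=s["position"][2]-.0076+.024
lines(im,k,[("slabfront bottom x","h",(270,370),(156,163),0),("bedfront foot x","h",(270,370),(172,180),.012),("plate near top x","h",(270,370),(188,200),zt),
("slab left y","v",(175,215),(225,243),.012),("slab right","v",(175,215),(386,397),.012),("plate left y","v",(198,225),(255,262),zt),("plate right","v",(198,225),(383,389),zt)])
E
```

```text
slabfront bottom x at -17.7: 488.8 slope 1.10 deg sd 0.06
bedfront foot x at -17.7: 497.3 slope 1.24 deg sd 0.12
plate near top x at -17.5: 498.3 slope 1.35 deg sd 0.03
slab left y at 509.8: -66.0 slope -2.78 deg sd 0.19
slab right at 510.7: 24.1 slope 1.95 deg sd 0.53
plate left y at 507.0: -46.1 slope -1.14 deg sd 0.05
plate right at 507.6: 13.5 slope -1.72 deg sd 0.07
```

Request:
step_arm([
  [[1,0,0,-0.002,0],[1,0,0,-0.001,0],[1,0,0,0,0]],
])

```text
clock: 12.0
position: [0.5319, -0.0162, 0.0376]
tool_rot: [0.001, 0.005, 1.0, 0.0]
ft_force: [-8.0, 0.3, 15.8]
opening: 0.0582
grasp_force: 67.8
```

Request:
step_arm([
  [[1,0,0,0.001,0],[0,0,0,0,0],[0,0,0,0,0],[0,0,0,0,0],[0,0,0,0,0],[0,-0.002,0,0.03,0],[0,-0.01,0,0.05,0],[0,-0.02,0,0.04,0],[0,0,0,0,0],[0,0,0,0,0]],
])

```text
clock: 13.25
position: [0.4998, -0.0161, 0.156]
tool_rot: [-0.0, 0.005, 1.0, 0.0]
ft_force: [0.4, 1.3, -0.5]
opening: 0.0853
grasp_force: 0.0
```

```bash
python3 - <<'E'
from n import *
s,im,k=view("wrist","w8");print(s["position"],s["ft_force"],s["opening"])
g=cv2.cvtColor(im,cv2.COLOR_RGB2GRAY)
def P(x,y,z):return pix(k,[x,y,z])[0].round(1)
print("pred: slab corners",P(.4885,-.066,.012),P(.4885,.034,.012),"plate near corners",P(.498,-.046,.054),P(.498,.014,.054),"bedfoot",P(.498,-.016,.012),"far",P(.628,-.016,.054))
print("col330",g[130:260,327:334].mean(1).astype(int).tolist())
r=int(P(.52,-.016,.054)[1]);print(r,g[r-1:r+2,240:400].mean(0).astype(int).tolist())
E
```

```text
[ 0.49978499 -0.01613308  0.15603681] [ 0.43132439  1.31437648 -0.50483205] 0.08534753369569793
pred: slab corners [273.5 176.3] [370.5 175.3] plate near corners [288.8 195.2] [355.7 194.5] bedfoot [322.1 184.8] far [323.4 318.8]
col330 [80, 79, 78, 76, 75, 75, 77, 78, 80, 79, 76, 74, 73, 75, 80, 80, 78, 78, 76, 76, 76, 75, 75, 74, 72, 71, 70, 71, 71, 74, 77, 77, 75, 76, 77, 80, 80, 78, 74, 71, 72, 77, 78, 83, 86, 124, 150, 153, 152, 152, 152, 152, 153, 158, 137, 77, 43, 44, 69, 99, 129, 140, 138, 137, 133, 150, 205, 223, 221, 220, 219, 220, 219, 220, 219, 220, 220, 220, 220, 220, 219, 220, 219, 219, 219, 219, 219, 219, 219, 219, 219, 219, 219, 219, 219, 219, 219, 219, 219, 219, 219, 219, 219, 219, 219, 219, 219, 219, 219, 219, 218, 219, 219, 219, 219, 219, 219, 219, 219, 219, 219, 219, 219, 219, 219, 219, 219, 219, 219, 219]
218 [72, 72, 72, 72, 72, 71, 71, 72, 71, 72, 71, 70, 71, 71, 70, 71, 70, 70, 70, 70, 70, 70, 71, 69, 70, 70, 70, 69, 71, 72, 73, 72, 72, 71, 68, 79, 126, 154, 152, 151, 150, 150, 149, 150, 151, 150, 150, 150, 143, 144, 218, 221, 218, 218, 218, 218, 218, 218, 218, 218, 218, 218, 219, 219, 218, 219, 218, 219, 219, 218, 218, 218, 219, 219, 219, 219, 219, 219, 219, 219, 219, 219, 219, 219, 219, 219, 219, 219, 219, 220, 219, 220, 219, 220, 220, 220, 220, 220, 219, 220, 220, 220, 220, 220, 220, 220, 220, 220, 220, 220, 220, 220, 221, 224, 219, 129, 154, 155, 154, 154, 155, 155, 155, 154, 154, 154, 155, 156, 133, 62, 71, 73, 73, 74, 73, 74, 73, 73, 74, 73, 73, 73, 73, 73, 73, 74, 74, 74, 74, 73, 74, 74, 74, 74, 74, 74, 74, 74, 74, 74]
```

```bash
python3 - <<'E'
from n import *
im=cv2.imread("pics/w8.png")[:,:,::-1];k=cam("wrist",sense())
lines(im,k,[("slab x","h",(293,352),(171,178),.012),("bedfoot x","h",(293,352),(182,187),.012),("plate x","h",(293,352),(193,199),.054),
("slab l","v",(195,250),(268,283),.012),("slab r","v",(195,250),(362,374),.012),("plate l","v",(200,250),(285,293),.054),("plate r","v",(200,250),(350,358),.054)])
E
```

```text
slab x at -15.9: 486.8 slope 1.23 deg sd 0.05
bedfoot x at -16.0: 497.1 slope 1.11 deg sd 0.09
plate x at -16.2: 497.9 slope 1.56 deg sd 0.05
slab l at 537.8: -65.8 slope -1.38 deg sd 0.13
slab r at 538.9: 32.9 slope -1.27 deg sd 0.13
plate l at 525.3: -46.2 slope -1.40 deg sd 0.10
plate r at 525.9: 13.2 slope -1.38 deg sd 0.14
```

The lower plate is let go and sits within about 1 mm and 0.3° of the bed. Now the cover.

Request:
step_arm([
  [[0,-0.003,-0.049,0.006,-2],[0,-0.003,-0.049,0.006,-2],[0,-0.003,-0.049,0.006,-2],[0,-0.003,-0.049,0.006,-2],[0,-0.002,-0.049,0.006,-2],[0,-0.002,-0.05,0.005,-1.8],[0,0,0,0,0],[0,0,0,0,0]],
])

```text
clock: 14.3
position: [0.4834, -0.3109, 0.19]
tool_rot: [-0.001, 0.108, 0.994, 0.001]
ft_force: [-0.2, 0.3, -0.2]
opening: 0.0855
grasp_force: 0.0
```

```bash
python3 - <<'E'
from h import *
s,im,k=plate("w9",.016,(321,190),195)
E
```

```text
tcp [ 0.4834 -0.3109  0.19  ] toolx yaw 167.65 clock 14.3
rect x y w h yaw 180 [ 514.9 -316.7  129.8   59.5  -12.1]
rect x y w h yaw 195 [ 514.9 -316.7  129.8   59.2  -12.2]
rect x y w h yaw 210 [ 514.8 -316.7  127.4   59.   -12.1]
```

Request:
step_arm([
  [[0,0,0.0009,-0.062,0.2],[0,0,0,-0.062,0],[0,0,0,-0.05,0],[0,0,0,-0.013,0],[0,0,0,0,0],[0.15,0,0,0,0],[0.3,0,0,0,0],[1,0,0,0,0],[1,0,0,0,0],[1,0,0,0,0]],
])

```text
clock: 15.6
position: [0.4849, -0.3108, 0.0073]
tool_rot: [0.002, 0.106, 0.994, -0.001]
ft_force: [-2.0, 2.5, 10.4]
opening: 0.0578
grasp_force: 62.3
```

Request:
step_arm([
  [[1,0,0,0.03,0],[1,-0.01,0,0.06,0],[1,-0.0234,0.02,0.062,0],[1,0,0.045,0,1.8],[1,0,0.045,0,1.8],[1,0,0.045,0,1.8],[1,0,0.045,0,1.8],[1,0,0.045,0,1.8],[1,0,0.0505,0,1.85],[1,0,0,0,0],[1,0,0,0,0]],
])

```text
clock: 16.98
position: [0.4527, -0.0168, 0.1511]
tool_rot: [0.0, 0.011, 1.0, -0.0]
ft_force: [0.4, -0.5, -1.9]
opening: 0.0574
grasp_force: 65.0
```

```bash
python3 - <<'E'
from n import *
s,im,k=view("wrist","w10");print(s["position"],s["ft_force"],s["opening"]);zt=s["position"][2]-.0073+.016
g=cv2.cvtColor(im,cv2.COLOR_RGB2GRAY)
x,y=s["position"][:2]
print("pred near corners",pix(k,[[x-.033,y-.03,zt],[x-.033,y+.03,zt],[x-.025,y-.03,zt]]).round(1).tolist(),"grip line",pix(k,[[x,y-.03,zt]]).round(1).tolist())
print(g[170:220,318:325].mean(1).astype(int).tolist())
r=int(pix(k,[x-.015,y,zt])[0][1]);print(r,g[r-1:r+2,235:410].mean(0).astype(int).tolist())
E
```

```text
[ 0.45271313 -0.01678323  0.1510764 ] [ 0.3740459  -0.47731863 -1.93965128] 0.05740421959339839
pred near corners [[260.1, 190.9], [382.8, 188.1], [261.4, 206.5]] grip line [[265.2, 252.6]]
[73, 71, 69, 69, 71, 75, 78, 79, 77, 71, 92, 129, 139, 137, 137, 137, 127, 171, 204, 217, 220, 218, 218, 218, 218, 218, 218, 218, 218, 218, 218, 218, 217, 218, 218, 218, 218, 218, 218, 218, 218, 218, 218, 218, 217, 218, 218, 218, 217, 218]
224 [80, 80, 80, 80, 79, 80, 79, 80, 80, 80, 79, 79, 79, 79, 79, 80, 79, 79, 79, 79, 79, 79, 79, 78, 78, 76, 73, 131, 212, 221, 216, 216, 216, 216, 216, 216, 216, 216, 216, 216, 216, 216, 216, 216, 217, 216, 216, 217, 217, 217, 216, 216, 217, 217, 217, 216, 216, 216, 217, 217, 217, 217, 217, 217, 217, 217, 217, 217, 217, 217, 217, 217, 217, 217, 217, 217, 217, 217, 217, 217, 218, 217, 218, 217, 218, 217, 218, 218, 218, 218, 218, 218, 218, 218, 218, 218, 218, 218, 218, 218, 218, 218, 218, 219, 218, 218, 218, 218, 218, 218, 218, 218, 218, 218, 218, 218, 218, 218, 219, 219, 219, 219, 219, 219, 219, 219, 219, 219, 219, 219, 219, 219, 219, 219, 219, 219, 219, 219, 219, 219, 219, 219, 219, 220, 226, 231, 52, 71, 75, 75, 76, 76, 76, 76, 76, 75, 76, 74, 75, 75, 75, 75, 75, 75, 74, 74, 74, 75, 75, 75, 76, 76, 76, 75, 75]
```

Request:
step_arm([
  [[1,0,0,-0.04,0],[1,0,0,-0.037,0],[1,0,0,-0.005,0],[1,0.02,0.0005,0,0],[1,0.02,0,0,0],[1,0.02,0,0,0],[1,0.019,0,0,0],[1,0,0,-0.003,0],[1,0,0,0,0],[1,0,0,0,0]],
])

```text
clock: 18.27
position: [0.5312, -0.0164, 0.066]
tool_rot: [0.0, 0.011, 1.0, 0.0]
ft_force: [-1.0, 0.2, -1.2]
opening: 0.057
grasp_force: 65.1
```

```bash
python3 - <<'E'
from n import *
s,im,k=view("wrist","w11");print(s["position"],s["ft_force"],s["tool_rot"][1]);zb=s["position"][2]-.0073;print("zb",zb)
x,y=s["position"][:2]
print("pred cover near top/bot, lower near top/bot", pix(k,[[.498,y,zb+.016],[.498,y,zb],[.498,y,.054],[.498,y,.03],[.488,y,.012]])[:,1].round(1).tolist())
print("notch corner cols: cover L/R", pix(k,[[.506,y-.03,zb+.016],[.506,y+.03,zb+.016],[.498,-.0165-.03,.054],[.498,-.0165+.03,.054]]).round(1).tolist())
b=cv2.resize(im[140:300,220:430],None,fx=3.5,fy=3.5,interpolation=cv2.INTER_CUBIC);cv2.imwrite("pics/c11.png",b[:,:,::-1])
E
```

```text
[ 0.53116289 -0.0163602   0.06596116] [-1.00503784  0.1544675  -1.24405848] 0.011291468472110277
zb 0.058661157171066514
pred cover near top/bot, lower near top/bot [189.2, 182.4, 180.7, 173.2, 154.4]
notch corner cols: cover L/R [[261.3, 206.3], [382.2, 203.5], [267.5, 182.0], [374.7, 179.4]]
```

View pics/c11.png

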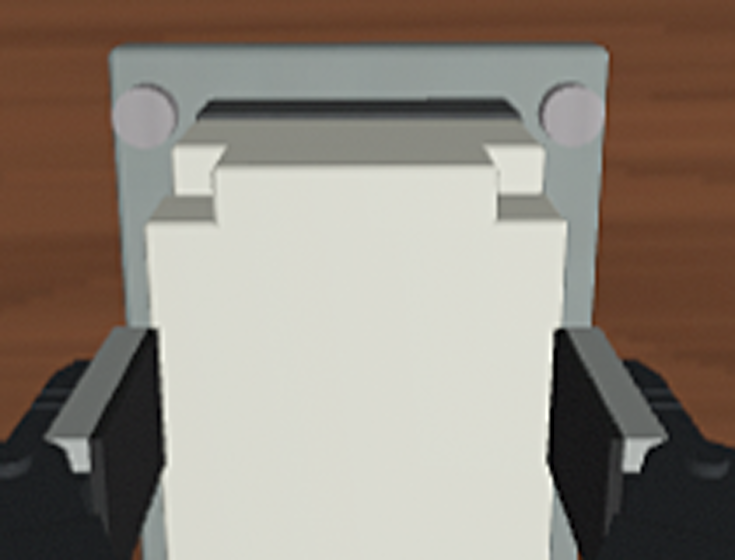

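The crop shows the notched cover square above the lower plate: cover shoulder corners at crop (148,222) and (568,221), lower plate corners at (173,145) and (545,146). The cover is about 1.2 mm too far forward and 0.5 mm to the right, so I'll correct that and lower it.

Request:
step_arm([
  [[1,0.0012,0.0005,0,0],[1,0,0,-0.002,0],[1,0,0,-0.002,0],[1,0,0,-0.001,0],[1,0,0,0,0]],
])

```text
clock: 18.95
position: [0.5328, -0.0156, 0.0614]
tool_rot: [0.0, 0.011, 1.0, 0.0]
ft_force: [-4.0, 0.3, 7.1]
opening: 0.0573
grasp_force: 66.1
```

Request:
step_arm([
  [[1,0,0,0.0005,0],[0,0,0,0,0],[0,0,0,0,0],[0,0,0,0,0],[0,0,0,0,0],[0,-0.002,0,0.03,0],[0,-0.013,0,0.04,0],[0,-0.015,0,0.02,0],[0,0,0,0,0],[0,0,0,0,0]],
])

```text
clock: 20.2
position: [0.5029, -0.0157, 0.1501]
tool_rot: [-0.0, 0.011, 1.0, 0.0]
ft_force: [0.4, 0.3, -0.2]
opening: 0.0856
grasp_force: 0.0
```

```bash
python3 - <<'E'
from n import *
s,im,k=view("wrist","w12");print(s["position"],s["opening"])
b=cv2.resize(im[150:300,240:400],None,fx=4,fy=4,interpolation=cv2.INTER_CUBIC);cv2.imwrite("pics/c12.png",b[:,:,::-1])
print(pix(k,[[.498,-.0465,.054],[.498,.0135,.054],[.506,-.0465,.07],[.506,.0135,.07],[.498,-.0165,.07]]).round(1).tolist())
E
```

```text
[ 0.50291263 -0.01568491  0.15012528] 0.08559492923750309
[[286.7, 193.9], [355.4, 192.4], [285.0, 208.1], [357.6, 206.4], [321.0, 197.9]]
```

View pics/c12.png

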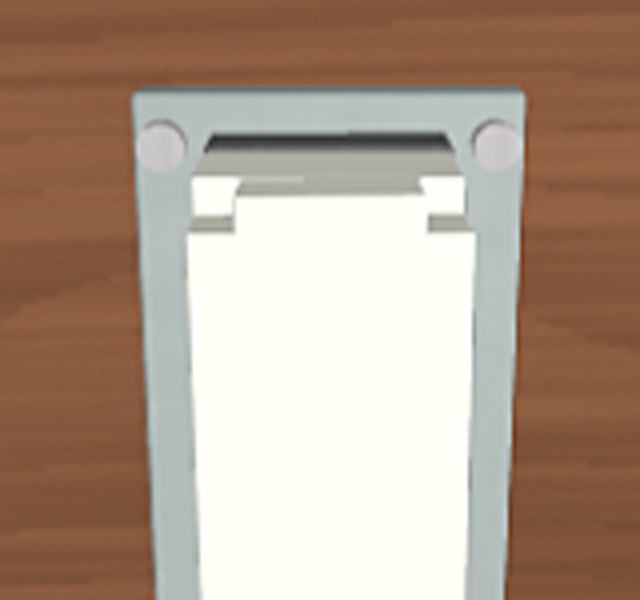

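The pile is flush within about 0.5 mm: lower plate corners at crop (191,177) and (466,178), cover shoulders at (187,234) and (476,233). Both plates are let go. Now over to the lever.

Request:
step_arm([
  [[0,-0.005,0,0.06,0],[0,0.005,0,0.06,-8],[0,0.0123,0.0121,0.01,-9],[0,0.0123,0.0121,0,-9],[0,0.0123,0.0121,0,-9],[0,0.0123,0.0121,0,-9],[0,0.0123,0.0121,0,-9],[0,0.0123,0.0121,0,-9],[0,0.0123,0.0121,0,-9],[0,0.0123,0.0121,0,-9],[0,0.0123,0.0121,0,-9.7],[0,0,0,0,0]],
])

```text
clock: 21.75
position: [0.6141, 0.0938, 0.2789]
tool_rot: [-0.001, 0.712, 0.702, -0.001]
ft_force: [0.2, -0.2, -0.7]
opening: 0.0856
grasp_force: 0.0
```

```bash
python3 - <<'E'
from h import *
s,im,k=view("wrist","w13");print(np.round(s["position"],4),s["tool_rot"][1:3])
g=cv2.cvtColor(im,cv2.COLOR_RGB2GRAY)
th=np.radians(-1.2);R=np.array([[np.cos(th),-np.sin(th)],[np.sin(th),np.cos(th)]])
for L in(61,85,109):
    X=np.r_[R@np.array([.05,.037+L/1000*np.cos(.55)])+[.562,-.016],.16+L/1000*np.sin(.55)];print(L,X.round(4),pix(k,X).round(1))
d=g<60
for r in range(190,290,8):
    c=np.nonzero(d[r,280:365])[0]+280;print(r,(c.min(),c.max(),len(c)) if len(c) else None)
E
```

```text
[0.6141 0.0938 0.2789] [0.71238557 0.70178682]
61 [0.6139 0.0719 0.1919] [[321.  225.7]]
85 [0.6143 0.0924 0.2044] [[321.1 207.3]]
109 [0.6147 0.1128 0.217 ] [[321.2 185.9]]
190 (np.int64(314), np.int64(328), 14)
198 (np.int64(313), np.int64(329), 17)
206 (np.int64(313), np.int64(329), 17)
214 (np.int64(313), np.int64(328), 16)
222 (np.int64(313), np.int64(328), 16)
230 None
238 None
246 None
254 None
262 None
270 None
278 None
286 None
```

Request:
step_arm([
  [[0,0,-0.0015,-0.05,0],[0,0,0,-0.041,0],[0,0,0,0,0],[1,0,0,0,0],[1,0,0,0,0],[1,0,0,0,0],[1,0,0,0,0],[1,0,0,0,0]],
])

```text
clock: 22.8
position: [0.6135, 0.0919, 0.1908]
tool_rot: [0.0, 0.713, 0.701, 0.0]
ft_force: [-1.4, 1.1, 3.7]
opening: 0.0122
grasp_force: 58.5
```

Request:
step_arm([
  [[1,0,0.004,-0.0074,0],[1,0,0.0033,-0.0079,0],[1,0,0.0026,-0.0081,0],[1,0,0.0016,-0.0083,0],[1,0,0.0009,-0.0085,0],[1,0,0,-0.0084,0],[1,0,-0.0009,-0.0085,0],[1,0,-0.0016,-0.0083,0],[1,0,-0.0026,-0.0081,0],[1,0,-0.0033,-0.0079,0],[1,0,0,0,0],[1,0,0,0,0]],
])

```text
clock: 24.3
position: [0.6136, 0.096, 0.109]
tool_rot: [0.0, 0.713, 0.701, 0.0]
ft_force: [-1.7, 3.0, 3.7]
opening: 0.0119
grasp_force: 71.7
```

Request:
step_arm([
  [[1,0,-0.0013,-0.0026,0],[1,0,-0.0013,-0.0026,0],[1,0,0,0,0]],
])

```text
clock: 24.68
position: [0.6137, 0.0929, 0.1046]
tool_rot: [0.001, 0.713, 0.701, 0.0]
ft_force: [-3.5, -0.3, 9.4]
opening: 0.0116
grasp_force: 75.6
```

Request:
step_arm([
  [[1,0,-0.0013,-0.0026,0],[1,0,-0.0005,-0.0015,0],[1,0,0,0,0]],
])

```text
clock: 25.05
position: [0.6135, 0.0891, 0.1009]
tool_rot: [0.002, 0.714, 0.7, -0.001]
ft_force: [-5.9, -10.2, 13.3]
opening: 0.0119
grasp_force: 76.8
```

Request:
step_arm([
  [[1,0,0.001,0.001,0],[0,0,0,0,0],[0,0,0,0,0],[0,0,0,0,0],[0,0,0,0,0],[0,0,0.002,0.05,0],[0,0,0.008,0.05,0],[0,0,0,0,0],[0,0,0,0,0]],
])

```text
clock: 26.18
position: [0.6135, 0.1024, 0.2]
tool_rot: [-0.0, 0.713, 0.701, -0.0]
ft_force: [0.8, -0.8, -1.0]
opening: 0.0854
grasp_force: 0.0
```

```bash
python3 - <<'E'
from h import *
s,im,k=view("wrist","w14");print(np.round(s["position"],4))
s2,im2,k2=view("scene","s14")
g=cv2.cvtColor(im,cv2.COLOR_RGB2GRAY)
th=np.radians(-1.2);R=np.array([[np.cos(th),-np.sin(th)],[np.sin(th),np.cos(th)]])
for q in(0,.1,.2):
  for L in(61,109):
    X=np.r_[R@np.array([.05,.037+L/1000*np.cos(q-.45)])+[.562,-.016],.16+L/1000*np.sin(q-.45)];print(q,L,"wrist",pix(k,X).round(1)[0],"scene crop",((pix(k2,X)[0]-[270,160])*4).round())
c=np.nonzero((g[150:300,316:326]<60).mean(1)>.5)[0]+150;print("handle rows",c.min(),c.max())
for r in(195,205,215,225):
    d=np.nonzero(g[r,290:350]<60)[0]+290;print(r,len(d),d.min() if len(d) else 0,d.max() if len(d) else 0)
o=np.zeros((440,800,3),np.uint8);o[:,:480]=cv2.resize(im2[160:270,270:390],None,fx=4,fy=4,interpolation=cv2.INTER_CUBIC);o[:300,480:]=im[100:400,160:480]
cv2.imwrite("pics/c14.png",o[:,:,::-1])
E
```

```text
[0.6135 0.1024 0.2   ]
0 61 wrist [321.7 241.5] scene crop [252. 254.]
0 109 wrist [321.8 183.2] scene crop [284. 305.]
0.1 61 wrist [321.8 241.6] scene crop [254. 250.]
0.1 109 wrist [321.9 180.6] scene crop [287. 299.]
0.2 61 wrist [321.8 242.5] scene crop [255. 246.]
0.2 109 wrist [321.9 179.2] scene crop [290. 292.]
handle rows 185 240
195 11 314 329
205 11 314 329
215 11 314 329
225 11 314 329
```

View pics/c14.png

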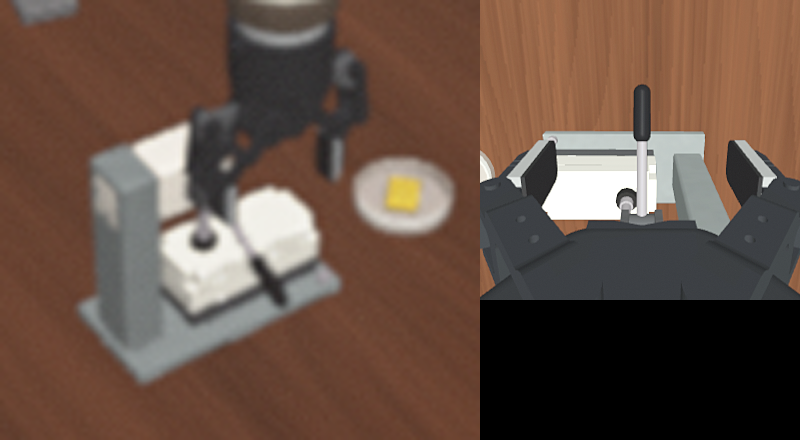

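The handle tip at scene crop (284,303) and wrist row 185 both match q = 0, and the foot at (203,238) presses on the pile. I'll back off clear and hand in.

Request:
step_arm([
  [[0,0,0.02,0.05,0],[0,0,0.02,0.05,0],[0,0,0,0,0],[0,0,0,0,0]],
])

```text
clock: 26.78
position: [0.6135, 0.1423, 0.2989]
tool_rot: [-0.0, 0.713, 0.701, -0.001]
ft_force: [0.8, 0.6, -0.4]
opening: 0.0856
grasp_force: 0.0
```

```bash
python3 -c "
from cell import *
print(sense()['ft_force'],close_job())"
```

```text
the job is handed in; nothing more can be done
[ 0.81694025  0.58579165 -0.38790649] None
```

The mould is closed in the jig and the job was handed in at about 27 s: the last check before the lever came down showed the plates flush to about 0.5 mm, the lever is now fully down with the foot on the pile, and the arm is clear (no verdict was returned).

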